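# Reset the latched leak alarm through its covered key well

## Robot

A 6-joint arm with a two-finger parallel gripper is mounted at the origin on a cart in front of the work surface, level with it; the furniture and walls round the work are solid. World frame = base frame: x ahead of the robot, y to its left, z up, the work surface at z = 0. Lengths are in m, angles in rad, forces in N, time in s.
With the tool pointing down it reaches from about 0.375 to 0.975 m from the base axis. Payload 3.8 kg.
Tool frame: the origin (TCP) lies between the finger pads; the fingertips stand 17 mm ahead of it and the grasp point (between the pads) lies 2 mm behind it; z points along the fingers, y is the line along which they close (so a half turn about z gives the same grasp; the last joint's range is limited). The gripper opens to 85 mm and grips with 20 to 120 N. Pads are 22 mm wide; open, the fingers measure 114 mm over their backs; the gripper's body (76 mm by 85 mm) begins 54 mm behind the grasp point. The pads swing forward as they close: fully open they stand 13 mm farther back than shut.
Start: joints at [-1.265, 0.264, 1.604, -0, 1.274, -0.037], TCP at [0.227, -0.636, 0.248] pointing down, gripper open.
Joint ranges: [-2.63, 2.63], [-0.94, 2.18], [0.31, 2.57], [-1.31, 4.45], [0, 2.66], [-2.55, 2.55]. Speed limits (rad/s): [2.57, 2.57, 3.14, 3.14, 3.14, 3.14].

## Interface

Orientations are given as a rotation vector (axis times angle).
In Python, from workcell import bot gives the robot as it stands.
- The arm moves only by the tool play_rows, never from a script. Its argument "steps" is one flat list of numbers, 4 for each row, row after row: the shift along the tool's x, y, z in m, then the turn about the tool's z in rad. A call has 1 to 10 rows; each row is the pose to reach, as a shift and turn from the pose commanded when the call began, along the tool's axes at that moment; what a row does not reach only later rows make up. A row lasts 1/8 s, in which the tool goes at most 62.5 mm and 10.7 degrees, less where a joint would pass 70% of its speed; a pose out of reach is approached as far as the arm can. A call with a gripper value outside its range is refused whole. "jaw" is the closure in counts, from 0 (fully open) to 255 (shut), set as the call begins (left out, the last holds). The fingers move at their own pace and stop on an object; "grip_force" is the grip in N (left out, the last holds). Time passes only in rows, so rows that repeat a pose let the fingers close. It gives the time, the measured TCP pose, the force, the opening and the grip force at its end, in the units of the state.
- bot.read_state(): the state, without advancing time (a new reading comes with each control period).
- bot.read_camera(name): name is "scene" or "top" or "wrist"; returns a dict with "pixels" (400x640x3 uint8, blue, green, red), "mtx" (3x3 intrinsics, pixels), "dist" ([k1, k2, p1, p2, k3] as OpenCV has them; the pictures are not rectified), "R" (3x3) and "t" (3): a world point X has camera coordinates R X + t. Camera axes: x right, y down, z forward; pixel columns grow to the right and rows downward; lengths in m; the calibration is good to about 2 mm. A picture is of the moment at which its call begins. There is no depth.
- bot.finish_job(): hands the job in; it is judged then, once.
The state is a dict: "time": time; "q": joint angles; "joint_vel": joint speeds; "joint_torque": joint torques, N m; "tool_pos": TCP position; "tcp_rot": TCP orientation; "wrist_force": force on the tool from outside, world axes, zero at the start; "torque": the same for the moment, N m; "width": opening from 0.0 (shut) to 1.0 (fully open); "grip_force": force on a finger pad.
Only numpy, scipy, OpenCV 4.12 (cv2) and the standard library are available. Lean on these libraries where they do the work, as an engineer would, in place of code of your own. Each camera call takes 0.05 s, during which the arm holds its last target. There are 200 camera calls.

## Task

Reset the leak alarm with your fingertips, grasping nothing: on the grey box with the sliding steel cover, push the cover fully open to its stop, reach into the well beneath it and press the sunken key all the way down for at least one second, then let it spring back and push the cover fully shut again. Do not press the key in the round open well of the other box, leave both boxes standing where they are, and do not disturb the loose things round them.

Things in the scene. Friction and masses are not known exactly. Their poses are not given: they have to be found in the camera images.
- leak_unit: The leak alarm box: grey painted housing, 120 (x) x 150 (y) x 50 mm high, 1.4 to 2.1 kg, loose on rubber feet. Origin at the centre of its underside, z up; its front with vents faces its -x. On top a steel cover slides along the box's y between two aluminium rails (66 mm apart, tops 55 mm above the bench) over a well.
- well_mouth (a point): Centre of the mouth of the oblong well in the top face of the leak alarm box (box x = 0, y = -20 mm, 50 mm above the bench). The well is 54 mm along the box's x by 36 mm along its y, with upright walls, 26 mm deep; low strips (top 53.5 mm above the bench) cross the rail ends 27 mm and 77 mm from it, at box y = -47 and +57 mm.
- cover (a joint): Slide of the steel cover on the leak alarm box, m: 0 = fully shut (over the well), 0.050 = fully open at its stop, 50 mm towards the box's +y. The cover stays where it is left, takes about 1.2 N to slide, and may start a little ajar. The well is wholly uncovered from 0.043.
- cover_rib (a point): Centre of the top edge of the upright steel rib on the sliding cover, 72.5 mm above the bench. The rib is 40 mm along the box's x, 8 mm thick along its y, and stands 19 mm above the middle of the cover plate (64 x 50 mm, its top 53 mm above the bench). Push the rib's side to slide the cover.
- reset_key (a joint): Travel of the sunken reset key, m: 0 = up, 0.005 = fully down. A spring pushes it back up; about 2.5 N starts it and 5.5 N holds it fully down.
- reset_key_top (a point): Centre of the top face of the sunken reset key, a grey plastic bar 40 mm along the box's x by 24 mm along its y, in the oblong well; at rest 34 mm above the bench, 16 mm below the box's top face. It moves straight down.
- flow_unit: The other box: same grey housing, 120 x 150 x 50 mm, 1.6 kg, loose, origin at the centre of its underside, but with no cover: its top has an open round well 36 mm across at x = 0, y = -20 mm. The two boxes may stand either way round, left or right.
- test_key (a joint): Travel of the round key in the other box's well, m: 0 = up, 0.005 = down. To be left alone.
- small_beaker: Empty clear beaker, 53 mm wide, 61 mm tall, loose, in front of the boxes; origin at the centre of its underside. To be left alone.
- tape_clear_roll: Dark roll of tape lying flat, 58 mm across, 19 mm high, loose, in front of the boxes; origin at its underside. To be left alone.
- vial_1: Small clear vial with white cap, 12 mm wide, 32 mm tall, standing loose in front of the boxes; origin at its underside. To be left alone.
- timer: White bench timer, 24 x 66 x 62 mm, standing loose behind the boxes; origin at its underside. To be left alone.

How it is judged:
By the outcome, as a careful person would: the job done as asked, in the order asked, and still so for the second after the job is handed in, with the robot touching nothing.
It also fails if it takes over 56 s, if anything falls off the work surface, if the arm or the gripper's body presses on something with over 40 N, if the wrist force passes 120 N, or if a joint passes its speed limit or range.

## Working session

There is one attempt and no reset: what is moved stays moved. The work goes in short steps, Python scripts to look and compute and a tool call to move; the robot and the scene stay as the last step left them, time stands still between calls to the robot, and variables do not carry over. Pictures are saved under pics/ and viewed, at most 10 in all, crops included, and the job is handed in when it is done.

Besides the shell and the picture viewer there is one more tool, called after "Call:" as a command line: name --argument value ..., lists and objects as JSON in quotes. play_rows: Moves the arm, as the interface text tells. Its arguments: {"type":"object","properties":{"steps":{"type":"array"},"jaw":{"type":"number"},"grip_force":{"type":"number"}},"required":["steps"]}

```bash
mkdir -p pics; python3 - <<'E'
from workcell import bot
import cv2,numpy as np,pickle
d={}
for n in ("scene","top"):
    c=bot.read_camera(n); d[n]=c; cv2.imwrite(f"pics/{n}0.png",c["pixels"])
    print(n,c["mtx"],c["dist"],c["R"],c["t"], -np.array(c["R"]).T@np.array(c["t"]))
pickle.dump(d,open("cams.pkl","wb"))
s=bot.read_state();print(s)
E
```

```text
scene [[519.3725186    0.         317.65201729]
 [  0.         519.3725186  202.72402555]
 [  0.           0.           1.        ]] [-0.02359549  0.          0.          0.          0.        ] [[-0.87477126 -0.4843721  -0.01260626]
 [-0.27357523  0.51521318 -0.81222656]
 [ 0.3999148  -0.70706368 -0.58320588]] [0.4617554  0.25137679 0.85509389] [0.13073612 0.69875464 0.7086917 ]
top [[489.62526147   0.         320.10693902]
 [  0.         489.62526147 192.50907415]
 [  0.           0.           1.        ]] [0.0523066 0.        0.        0.        0.       ] [[-0.02807069 -0.99940519 -0.02003264]
 [-0.98244569  0.03128069 -0.18390754]
 [ 0.18442478  0.01451857 -0.98273939]] [-0.04086282  0.58958221  1.09833739] [ 0.37552482 -0.07522734  1.18698944]
{'time': 0.1, 'q': array([-1.26488845e+00,  2.64684896e-01,  1.60525334e+00,  9.59979852e-06,
        1.27368421e+00, -3.69015041e-02]), 'joint_vel': array([-0.00136238, -0.00085052, -0.00240244,  0.00053235, -0.00014095,
       -0.00098519]), 'joint_torque': array([-5.03190095e-04, -5.16705751e+01, -3.68593168e+01, -2.12027417e-04,
        6.25982400e-03, -2.34563430e-05]), 'tool_pos': array([ 0.22670184, -0.635126  ,  0.24707312]), 'tcp_rot': array([-3.09357375e+00, -5.35503191e-01,  4.13007745e-04]), 'wrist_force': array([-0.81876837, -0.23063441,  0.77466221]), 'torque': array([ 0.03466616, -0.01112695, -0.06398922]), 'grip_force': 0.0, 'width': 0.9948077193174577}
```

View pics/scene0.png

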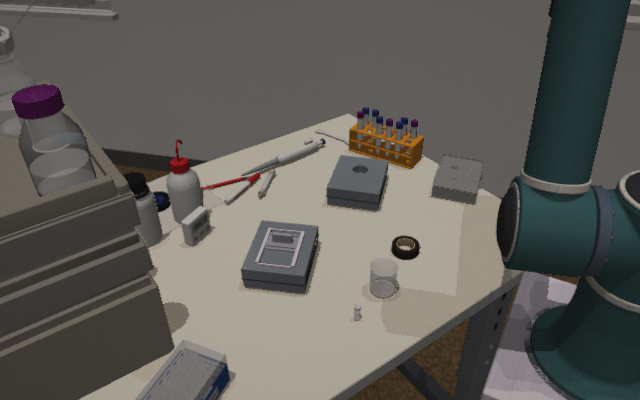

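View pics/top0.png

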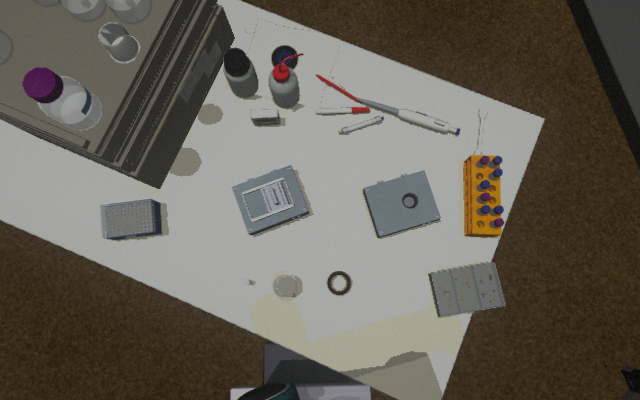

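The leak unit, with its cover and rib, is at about (271,199) in the top view and (282,255) in the scene view. The flow unit is at (402,203) in top, the beaker at (287,286), the tape at (339,283), the vial at (250,282) and the timer at (265,117). Next I'll zoom in on the leak unit.

```bash
cat > h.py <<'E'
import cv2,numpy as np,pickle
def ray(c,uv):
    p=cv2.undistortPoints(np.array([uv],float).reshape(-1,1,2),c["mtx"],c["dist"]).reshape(-1,2)
    R=np.array(c["R"]);t=np.array(c["t"]).ravel()
    return -R.T@t,(R.T@np.c_[p,np.ones(len(p))].T).T
def onz(c,uv,z):
    o,d=ray(c,uv); return o+d*((z-o[2])/d[:,2])[:,None]
def proj(c,X):
    return cv2.projectPoints(np.array(X,float).reshape(-1,1,3),cv2.Rodrigues(np.array(c["R"]))[0],np.array(c["t"],float),c["mtx"],c["dist"])[0].reshape(-1,2)
E
python3 - <<'E'
import cv2,pickle,numpy as np
d=pickle.load(open("cams.pkl","rb"))
t=d["top"]["pixels"][155:245,225:320]; s=d["scene"]["pixels"][210:300,235:330]
f=lambda a:cv2.resize(a,None,fx=6,fy=6,interpolation=cv2.INTER_CUBIC)
im=np.vstack([np.hstack([f(t)])]);
cv2.imwrite("pics/tc.png",im); cv2.imwrite("pics/sc.png",f(s))
E
```

```text
(no output)
```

View pics/tc.png

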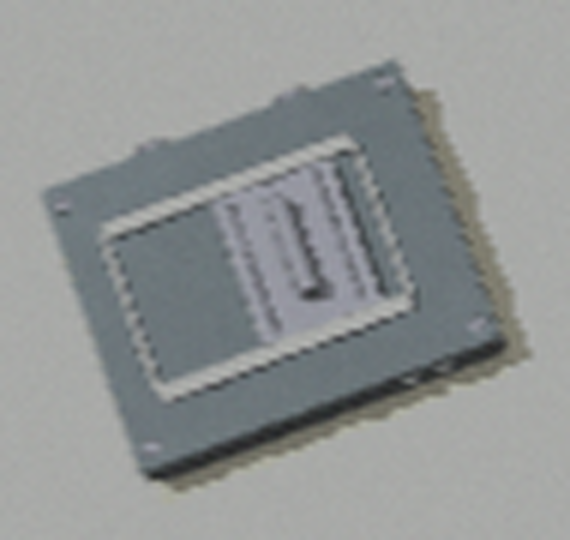

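View pics/sc.png

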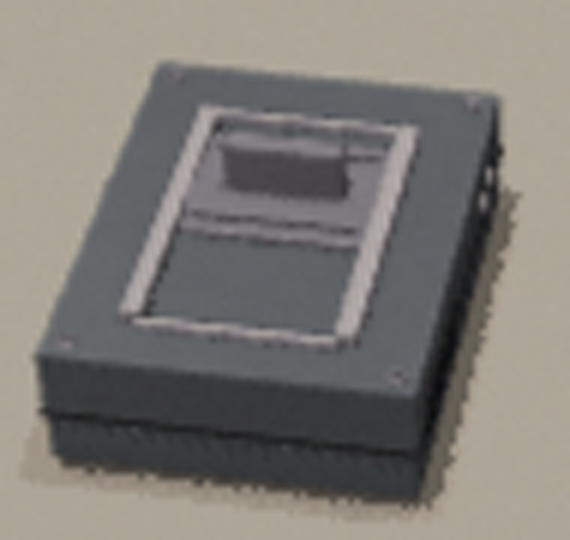

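The top crop (6x) shows the box's top-face corners at (45,190), (395,62), (503,345) and (148,472). The rail frame is at (105,230), (350,140), (410,300) and (165,392), and the cover sits at its right end, nearly shut. The scene crop shows the top-face corners at (165,65), (497,98), (418,395) and (40,357).

```bash
python3 - <<'E'
from h import *
d=pickle.load(open("cams.pkl","rb"))
def px(p,o): return (np.array(p,float)+.5)/6-.5+np.array(o)
T=(225,155);S=(235,210)
# order: (+x,+y),(+x,-y),(-x,-y),(-x,+y) box
tb=px([(45,190),(395,62),(503,345),(148,472)],T)
# scene: image-left = +x, down= +y
sb=px([(40,357),(165,65),(497,98),(418,395)],S)
tr=px([(103,232),(350,138),(412,300),(165,395)],T)
sr=px([(122,315),(203,107),(418,130),(350,342)],S)
def fit(W,half):
    m=np.array([(1,1),(1,-1),(-1,-1),(-1,1)])*half
    A=W[:,:2];ca=A.mean(0);mm=m-m.mean(0);B=A-ca
    th=np.arctan2((mm[:,0]*B[:,1]-mm[:,1]*B[:,0]).sum(),(mm*B).sum())
    R=np.array([[np.cos(th),-np.sin(th)],[np.sin(th),np.cos(th)]])
    sc=(B*(mm@R.T)).sum()/(mm**2).sum()
    return ca.round(4),round(th,4),"sc",sc.round(3),"rms",np.sqrt(((B-mm@R.T)**2).sum(1).mean()).round(4)
print(fit(onz(d["top"],tb,.05),np.array([.06,.075])))
print(fit(onz(d["scene"],sb,.05),np.array([.06,.075])))
# rails: half size unknown-ish; centre y=+5mm
for c,r in(("top",tr),("scene",sr)):
    w=onz(d[c],r,.055); print(c,fit(w,np.array([.036,.053])))
    print(np.linalg.norm(np.diff(np.r_[w,w[:1]],axis=0)[:,:2],axis=1))
# triangulated rib top ends: top view rib centre, scene rib top edge
rt=px([(293,203),(322,292)],T); rs=px([(222,143),(350,157)],S)
print("rib",onz(d["top"],rt,.0725),onz(d["scene"],rs,.0725))
# neighbours
top=d["top"]
for n,uv,z in(("beaker",(287,286),.03),("tape",(339,283),.01),("vial",(250,282),.02),("timer",(265,112),.062),("flow",(402,203),.05)):print(n,onz(top,[uv],z)[0].round(3))
E
```

```text
(array([0.5774, 0.0601]), np.float64(0.3299), 'sc', np.float64(0.99), 'rms', np.float64(0.002))
(array([0.5742, 0.0606]), np.float64(0.3385), 'sc', np.float64(0.986), 'rms', np.float64(0.0016))
top (array([0.5767, 0.0655]), np.float64(0.3437), 'sc', np.float64(0.97), 'rms', np.float64(0.0019))
[0.10354623 0.0695655  0.10259138 0.06957838]
scene (array([0.5732, 0.0662]), np.float64(0.3302), 'sc', np.float64(1.002), 'rms', np.float64(0.001))
[0.10525526 0.07423512 0.10523609 0.07271504]
rib [[0.59779584 0.04940568 0.0725    ]
 [0.56252169 0.03859815 0.0725    ]] [[0.59655391 0.05899506 0.0725    ]
 [0.55621086 0.04554702 0.0725    ]]
beaker [0.375 0.025 0.03 ]
tape [ 0.378 -0.096  0.01 ]
vial [0.386 0.112 0.02 ]
timer [0.788 0.069 0.062]
flow [ 0.558 -0.249  0.05 ]
```

Call:
play_rows --steps '[0.047,-0.045,0,-0.16,0.094,-0.09,0,-0.32,0.141,-0.135,0,-0.48,0.188,-0.18,0,-0.64,0.235,-0.225,0,-0.8,0.282,-0.27,0,-0.96,0.329,-0.315,0,-1.12,0.376,-0.36,0,-1.28,0.423,-0.405,0,-1.44,0.47,-0.45,0,-1.563]' --jaw 255 --grip_force 20

```text
time: 1.35
tool_pos: [0.5071, -0.0749, 0.2481]
tcp_rot: [1.814, 2.565, -0.0]
wrist_force: [1.9, -0.2, 0.6]
width: 0.001
grip_force: 0.0
```

Call:
play_rows --steps '[0.03,0.03,0,0,0.06,0.06,0,0,0.0895,0.0917,0,0,0.0895,0.0917,0,0,0.0895,0.0917,0,0,0.0895,0.0917,0,0]'

```text
time: 2.1
tool_pos: [0.5634, 0.0368, 0.248]
tcp_rot: [-1.821, -2.559, 0.001]
wrist_force: [0.4, 0.3, -0.4]
width: 0.001
grip_force: 0.0
```

```bash
python3 - <<'E'
from workcell import bot
import cv2,numpy as np,pickle
c=bot.read_camera("wrist");cv2.imwrite("pics/w1.png",c["pixels"]);pickle.dump(c,open("w1.pkl","wb"))
s=bot.read_state();print(s["tool_pos"],s["tcp_rot"],s["wrist_force"],s["width"],s["q"])
E
```

```text
[0.56344798 0.03676038 0.24817168] [-1.82160144e+00 -2.55931730e+00  6.59102871e-04] [ 0.36440818  0.16210415 -0.20229733] -0.0008512614883202476 [ 2.11635302e-02  5.62917553e-02  1.84323382e+00 -2.28455383e-04
  1.24247939e+00 -3.12418438e-01]
```

View pics/w1.png

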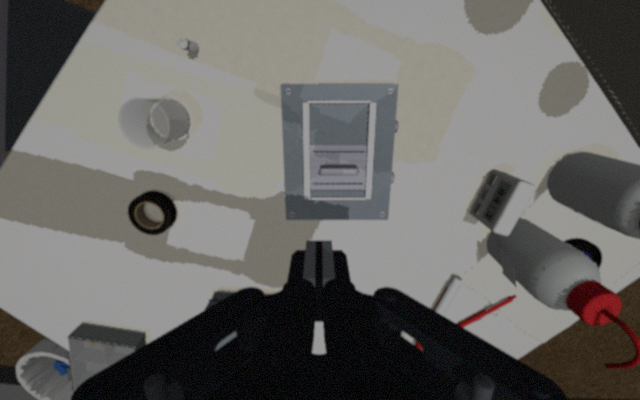

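The wrist view shows the leak unit at x 281–397, y 83–219. The rib is at about (338,170), and the fingertips are visible at about (318,245). I'll zoom in for accurate corners.

```bash
python3 - <<'E'
import cv2,pickle
c=pickle.load(open("w1.pkl","rb"))
a=c["pixels"][75:230,270:405]
cv2.imwrite("pics/wc.png",cv2.convertScaleAbs(cv2.resize(a[:, :],None,fx=3.8,fy=3.8,interpolation=cv2.INTER_CUBIC),alpha=1.4))
E
```

```text
(no output)
```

View pics/wc.png

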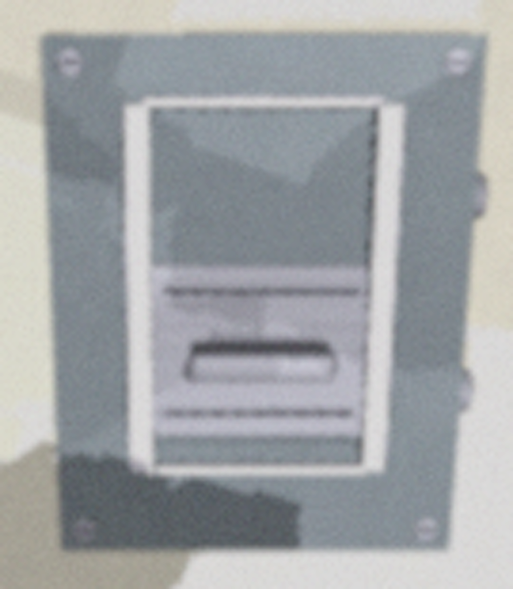

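In the crop (3.8x), the box corners are at (42,35), (488,35), (447,548) and (63,549). The plate spans rows 267–434 and the rib top is at about (260,366).

```bash
python3 - <<'E'
from h import *
c=pickle.load(open("w1.pkl","rb"))
px=lambda p:(np.array(p,float)+.5)/3.8-.5+np.array((270,75))
w=onz(c,px([(488,35),(447,548),(63,549),(42,35)]),.05)[:,:2]
m=np.array([(1,1),(1,-1),(-1,-1),(-1,1)])*np.array([.06,.075])
ca=w.mean(0);B=w-ca
th=np.arctan2((m[:,0]*B[:,1]-m[:,1]*B[:,0]).sum(),(m*B).sum());R=np.array([[np.cos(th),-np.sin(th)],[np.sin(th),np.cos(th)]])
print(ca,th,((B@R)-m).round(4))
loc=lambda W:((W[:,:2]-ca)@R).round(4)
print("plate",loc(onz(c,px([(260,267),(260,434)]),.053)),"rib",loc(onz(c,px([(192,367),(260,352),(260,382),(335,367)]),.0725)))
print("rails",loc(onz(c,px([(125,104),(404,104),(384,472),(133,472)]),.055)))
from workcell import bot
s=bot.read_state();p=s["tool_pos"];
RT=cv2.Rodrigues(s["tcp_rot"])[0];print("tcp local",loc(p[None]),"toolx yaw-90",np.arctan2(RT[1,0],RT[0,0])-np.pi/2)
E
```

```text
[0.57737902 0.05998778] 0.3350236853767454 [[-0.0004 -0.0007]
 [-0.0009  0.0008]
 [ 0.0008  0.0006]
 [ 0.0005 -0.0007]]
plate [[-0.0004  0.0127]
 [ 0.0006 -0.0364]] rib [[-0.0196 -0.0113]
 [-0.0012 -0.0071]
 [-0.001  -0.0155]
 [ 0.0193 -0.0113]]
rails [[-0.0374  0.0567]
 [ 0.0372  0.0567]
 [ 0.0374 -0.0476]
 [-0.0369 -0.0475]]
tcp local [[-0.0208 -0.0174]] toolx yaw-90 0.3336556965563846
```

Call:
play_rows --steps '[-0.011,0.01,0.045,0,-0.023,0.021,0.09,0,-0.023,0.021,0.13,0,-0.023,0.021,0.155,0,-0.023,0.021,0.171,0,-0.023,0.021,0.171,0,-0.023,0.021,0.171,0]'

```text
time: 3.02
tool_pos: [0.5924, 0.0227, 0.0787]
tcp_rot: [1.819, 2.559, 0.002]
wrist_force: [0.3, -0.3, 0.1]
width: -0.001
grip_force: 0.0
```

```bash
cat >> h.py <<'E'
CA=np.array([0.5774,0.0600]);TH=.335
def st():
    from workcell import bot
    s=bot.read_state();R=np.array([[np.cos(TH),-np.sin(TH)],[np.sin(TH),np.cos(TH)]])
    f=s["wrist_force"];print(s["time"],"loc",((s["tool_pos"][:2]-CA)@R).round(4),s["tool_pos"][2].round(4),"F",(f[:2]@R).round(2),f[2].round(2))
E
python3 - <<'E'
from h import *
st()
from workcell import bot
c=bot.read_camera("wrist");cv2.imwrite("pics/w2.png",c["pixels"])
st()
E
```

```text
3.025 loc [ 0.0019 -0.0401] 0.0787 F [ 0.13 -0.4 ] 0.07
3.075 loc [ 0.0022 -0.0401] 0.079 F [-0.18  0.3 ] -0.04
```

View pics/w2.png

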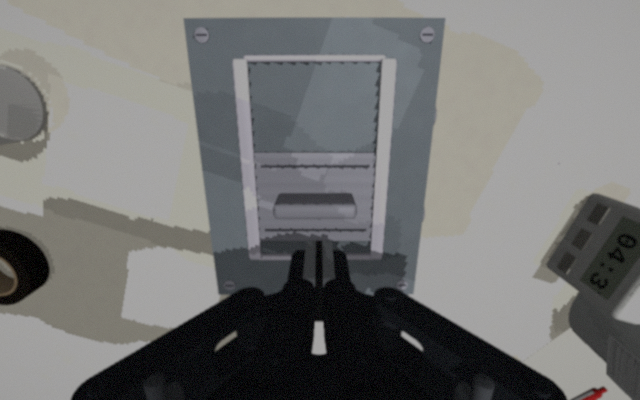

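The fingertips stand between the rails on the rib's −y side, with the rib at about (315,205). Now I'll push the cover open.

Call:
play_rows --steps '[0.006,-0.002,0.001,0,0.012,-0.002,0.001,0,0.016,-0.002,0.001,0,0.02,-0.002,0.001,0,0.024,-0.002,0.001,0,0.028,-0.002,0.001,0,0.032,-0.002,0.001,0,0.036,-0.002,0.001,0,0.04,-0.002,0.001,0,0.044,-0.002,0.001,0]'

```text
time: 4.32
tool_pos: [0.575, 0.0641, 0.0763]
tcp_rot: [1.82, 2.561, 0.0]
wrist_force: [0.8, -0.7, 1.1]
width: 0.0
grip_force: 0.7
```

```bash
python3 -c "
from h import *
st()"
```

```text
4.325 loc [-0.0009  0.0047] 0.0763 F [ 0.49 -0.89] 1.14
```

Call:
play_rows --steps '[0.003,0,0,0,0.005,0,0,0,0.007,0,0,0,0.008,0,0,0]'

```text
time: 4.82
tool_pos: [0.5723, 0.0715, 0.0762]
tcp_rot: [-1.82, -2.561, 0.0]
wrist_force: [1.1, -0.4, -0.1]
width: -0.004
grip_force: 0.6
```

Call:
play_rows --steps '[0.0007,0,0,0,0.0014,0,0,0]'

```text
time: 5.08
tool_pos: [0.5719, 0.0727, 0.0762]
tcp_rot: [-1.82, -2.561, 0.0]
wrist_force: [0.7, -0.3, -0.5]
width: 0.003
grip_force: 0.6
```

```bash
python3 -c "
from h import *
st()"
```

```text
5.075 loc [-0.001   0.0138] 0.0762 F [ 0.56 -0.55] -0.49
```

Call:
play_rows --steps '[0.0005,0,0,0,0.001,0,0,0]'

```text
time: 5.32
tool_pos: [0.5715, 0.0737, 0.0763]
tcp_rot: [-1.82, -2.561, 0.0]
wrist_force: [1.4, -1.5, -0.6]
width: 0.002
grip_force: 0.6
```

Call:
play_rows --steps '[0.0005,0,0,0,0.001,0,0,0]'

```text
time: 5.58
tool_pos: [0.5712, 0.0746, 0.0762]
tcp_rot: [-1.82, -2.561, 0.0]
wrist_force: [1.2, -1.1, -0.2]
width: -0.001
grip_force: 1.1
```

```bash
python3 -c "
from h import *
st()"
```

```text
5.575 loc [-0.0011  0.0158] 0.0762 F [ 0.76 -1.46] -0.17
```

Call:
play_rows --steps '[0.0005,0,0,0,0.001,0,0,0]'

```text
time: 5.82
tool_pos: [0.5712, 0.0748, 0.0763]
tcp_rot: [1.819, 2.56, -0.001]
wrist_force: [2.4, -5.7, -0.3]
width: -0.001
grip_force: 3.2
```

```bash
python3 - <<'E'
from h import *
from workcell import bot
st()
a=[]
for i in range(2):
  c=bot.read_camera(["wrist","top"][i]);cv2.imwrite(f"pics/o{i}.png",c["pixels"]);pickle.dump(c,open(f"o{i}.pkl","wb"));st()
c=pickle.load(open("o0.pkl","rb"))
cv2.imwrite("pics/oc.png",cv2.convertScaleAbs(cv2.resize(c["pixels"][40:340,170:470],None,fx=2,fy=2,interpolation=cv2.INTER_CUBIC),alpha=1.3)[:600])
E
```

```text
5.825 loc [-0.001  0.016] 0.0763 F [ 0.4  -6.15] -0.31
5.875 loc [-0.001  0.016] 0.0763 F [ 1.01 -5.66] -1.21
5.925 loc [-0.001  0.016] 0.0763 F [ 0.55 -5.5 ] -0.28
```

View pics/oc.png

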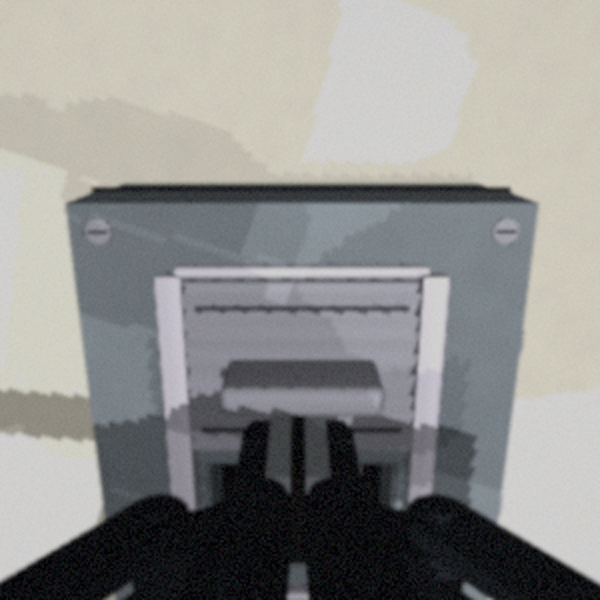

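The cover is at its stop: motion stalled at 16 mm with a 6 N reaction. Now I'll back off and move over the well.

Call:
play_rows --steps '[-0.008,0,0,0,-0.02,0,0,0,-0.03,0.001,0,0,-0.037,0.001,0,0,-0.037,0.001,0,0,-0.037,0.001,0.006,0,-0.037,0.001,0.012,0,-0.037,0.001,0.016,0,-0.037,0.001,0.016,0]'

```text
time: 7.05
tool_pos: [0.5834, 0.0411, 0.0595]
tcp_rot: [-1.819, -2.56, 0.001]
wrist_force: [0.0, 0.6, -0.2]
width: -0.005
grip_force: 0.0
```

```bash
python3 -c "
from h import *
st()
from workcell import bot
bot.read_camera('top')
st()"
```

```text
7.05 loc [-0.0005 -0.0198] 0.0595 F [0.22 0.58] -0.17
7.1 loc [-0.0002 -0.0199] 0.0599 F [-0.64 -1.03] 0.04
```

Call:
play_rows --steps '[0,0,0.005,0,0,0,0.008,0,0,0,0.01,0,0,0,0.011,0,0,0,0.012,0,0,0,0.012,0]'

```text
time: 7.85
tool_pos: [0.5839, 0.0409, 0.0484]
tcp_rot: [-1.82, -2.561, 0.0]
wrist_force: [-2.4, -0.1, 3.5]
width: 0.001
grip_force: 1.9
```

Call:
play_rows --steps '[0,0,0.001,0,0,0,0.0015,0,0,0,0.002,0,0,0,0.002,0]'

```text
time: 8.35
tool_pos: [0.5839, 0.0409, 0.0463]
tcp_rot: [-1.82, -2.561, 0.0]
wrist_force: [-2.3, 0.3, 5.0]
width: 0.001
grip_force: 2.5
```

Call:
play_rows --steps '[0,0,0.0005,0,0,0,0.001,0,0,0,0.001,0]'

```text
time: 8.72
tool_pos: [0.5839, 0.0409, 0.046]
tcp_rot: [-1.82, -2.56, 0.0]
wrist_force: [-5.5, -0.3, 8.7]
width: -0.0
grip_force: 4.6
```

Call:
play_rows --steps '[0,0,0.0005,0,0,0,0.001,0,0,0,0.001,0]'

```text
time: 9.1
tool_pos: [0.584, 0.041, 0.0459]
tcp_rot: [-1.82, -2.561, 0.0]
wrist_force: [-6.4, -0.4, 15.6]
width: 0.0
grip_force: 7.5
```

The key has bottomed at 15 N. I'll hold it there for about 1.6 s.

Call:
play_rows --steps '[0,0,0,0,0,0,0,0,0,0,0,0,0,0,0,0,0,0,0,0,0,0,0,0,0,0,0,0,0,0,0,0,0,0,0,0,0,0,0,0]'

```text
time: 10.35
tool_pos: [0.584, 0.041, 0.0459]
tcp_rot: [-1.82, -2.56, 0.0]
wrist_force: [-7.0, -0.4, 14.2]
width: -0.001
grip_force: 7.5
```

Call:
play_rows --steps '[0,0,0,0,0,0,0,0,0,0,0,0]'

```text
time: 10.72
tool_pos: [0.584, 0.041, 0.0459]
tcp_rot: [-1.82, -2.561, 0.0]
wrist_force: [-7.6, -0.1, 14.7]
width: -0.002
grip_force: 7.5
```

Call:
play_rows --steps '[0,0,-0.01,0,0,0,-0.03,0,0,0,-0.05,0,0,0,-0.065,0,0,0,-0.068,0,0.02,0,-0.068,0,0.045,0,-0.068,0,0.065,0,-0.068,0,0.075,0,-0.068,0,0.075,0,-0.068,0]'

```text
time: 11.98
tool_pos: [0.5589, 0.1126, 0.112]
tcp_rot: [-1.818, -2.562, 0.001]
wrist_force: [0.6, -0.7, 0.5]
width: 0.003
grip_force: 0.0
```

```bash
python3 - <<'E'
from h import *
from workcell import bot
st();c=bot.read_camera("wrist");cv2.imwrite("pics/w3.png",c["pixels"]);st()
E
```

```text
11.975 loc [-0.0002  0.0558] 0.112 F [ 0.38 -0.87] 0.53
12.025 loc [-0.      0.0552] 0.1121 F [-0.24  0.61] 0.19
```

View pics/w3.png

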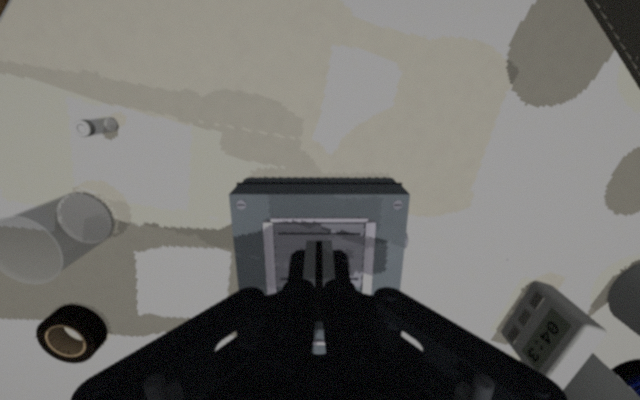

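The box and the loose things are in place, and the fingers are beyond the rib on its +y side. I'll descend and push the cover shut.

Call:
play_rows --steps '[0,0,0.015,0,0,0,0.028,0,0,0,0.035,0,0,0,0.035,0,-0.004,0,0.035,0,-0.008,0,0.035,0,-0.012,0,0.035,0,-0.016,0,0.035,0,-0.02,0,0.035,0,-0.024,0,0.035,0]'

```text
time: 13.28
tool_pos: [0.5675, 0.0889, 0.0774]
tcp_rot: [1.82, 2.56, 0.001]
wrist_force: [0.2, 1.9, 0.9]
width: 0.001
grip_force: 0.7
```

Call:
play_rows --steps '[-0.004,0,0,0,-0.008,0,0,0,-0.012,0,0,0,-0.016,0,0,0,-0.02,0,0,0,-0.024,0,0,0,-0.027,0,0,0,-0.029,0,0,0,-0.03,0,0,0]'

```text
time: 14.4
tool_pos: [0.5771, 0.0607, 0.0773]
tcp_rot: [-1.82, -2.561, 0.0]
wrist_force: [-0.2, 1.6, 0.4]
width: -0.001
grip_force: 0.6
```

```bash
python3 -c "
from h import *
st()"
```

```text
14.4 loc [-0.      0.0007] 0.0773 F [0.31 1.55] 0.39
```

Call:
play_rows --steps '[-0.001,0,0,0,-0.002,0,0,0,-0.003,0,0,0]'

```text
time: 14.78
tool_pos: [0.5781, 0.058, 0.0772]
tcp_rot: [-1.82, -2.561, 0.0]
wrist_force: [0.2, 1.1, 0.1]
width: -0.002
grip_force: 0.6
```

Call:
play_rows --steps '[-0.0005,0,0,0,-0.001,0,0,0]'

```text
time: 15.02
tool_pos: [0.5784, 0.057, 0.0772]
tcp_rot: [-1.82, -2.561, 0.0]
wrist_force: [-0.2, 0.8, 0.3]
width: 0.002
grip_force: 0.6
```

Call:
play_rows --steps '[-0.0005,0,0,0,-0.001,0,0,0]'

```text
time: 15.28
tool_pos: [0.5787, 0.056, 0.0773]
tcp_rot: [-1.82, -2.561, 0.0]
wrist_force: [0.3, 2.1, -0.6]
width: -0.002
grip_force: 0.6
```

```bash
python3 -c "
from h import *
st()"
```

```text
15.275 loc [-0.     -0.0042] 0.0773 F [0.99 1.89] -0.62
```

Call:
play_rows --steps '[-0.0005,0,0,0,-0.001,0,0,0]'

```text
time: 15.52
tool_pos: [0.5788, 0.0559, 0.0773]
tcp_rot: [-1.82, -2.559, -0.001]
wrist_force: [-1.1, 6.0, 1.2]
width: -0.001
grip_force: 3.1
```

The cover is at its shut stop at 6 N, and the rib travelled 50 mm in all. I'll retreat.

Call:
play_rows --steps '[0.003,0,0,0,0.01,0,0,0,0.01,0,-0.02,0,0.01,0,-0.06,0,0.01,0,-0.11,0,0.01,0,-0.16,0,0.01,0,-0.17,0,0.01,0,-0.17,0]'

```text
time: 16.52
tool_pos: [0.5765, 0.0645, 0.2493]
tcp_rot: [1.818, 2.559, 0.003]
wrist_force: [0.8, 0.2, -0.2]
width: -0.003
grip_force: 0.0
```

Call:
play_rows --steps '[-0.02,-0.02,0,0,-0.04,-0.02,0,0,-0.04,-0.02,0,0,-0.04,-0.02,0,0]'

```text
time: 17.02
tool_pos: [0.5701, 0.0203, 0.2465]
tcp_rot: [-1.82, -2.559, 0.0]
wrist_force: [1.3, 0.2, 0.2]
width: -0.001
grip_force: 0.0
```

```bash
python3 - <<'E'
from h import *
from workcell import bot
st();c=bot.read_camera("wrist")
cv2.imwrite("pics/w4.png",cv2.convertScaleAbs(cv2.resize(c["pixels"][50:250,240:440],None,fx=3,fy=3,interpolation=cv2.INTER_CUBIC),alpha=1.4));pickle.dump(c,open("w4.pkl","wb"))
E
```

```text
17.025 loc [-0.0199 -0.0351] 0.2465 F [ 1.29 -0.2 ] 0.23
```

View pics/w4.png

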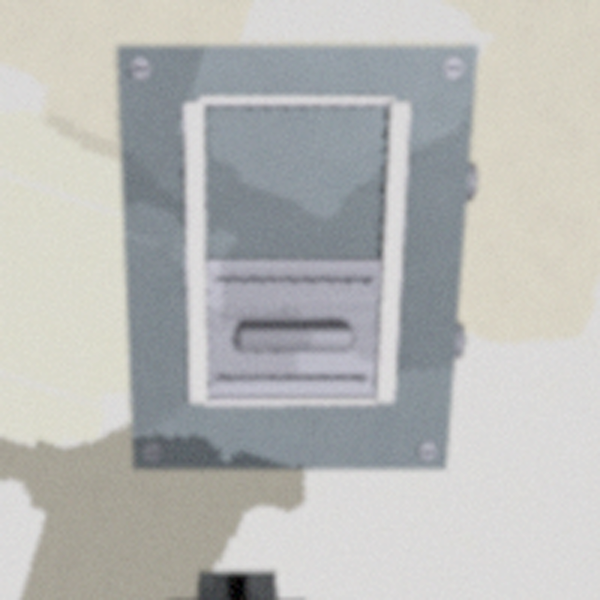

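The plate's lower edge (row ~398) now meets the end strip, so the cover is fully shut, and the gripper touches nothing.

```bash
python3 - <<'E'
from h import *
c=pickle.load(open("w4.pkl","rb"))
px=lambda p:(np.array(p,float)+.5)/3-.5+np.array((240,50))
print(onz(c,px([(476,45),(446,468),(134,468),(117,45)]),.05)[:,:2].mean(0))
from workcell import bot
print(bot.finish_job())
E
```

```text
[0.57720962 0.05989578]
the job is handed in; nothing more can be done
None
```

The job is done and handed in at about 17 s: the cover was pushed fully open to its stop, the reset key held fully down for at least 1.6 s and released, and the cover pushed fully shut again; the leak box measured within 0.2 mm of where it started, and the arm went nowhere near the other box or the loose things.

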